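# Hold the spring jaw of the lamp jig open at the size marker

### The arm

A 7-joint arm with a two-finger parallel gripper is mounted at the origin on the work surface. World frame = base frame: x ahead of the robot, y to its left, z up, the work surface at z = 0. Lengths are in m, angles in rad, forces in N, time in s.
With the tool pointing down it reaches from about 0.425 to 0.875 m from the base axis. Payload 4.7 kg.
Tool frame: the origin (TCP) lies at the very end of the fingers, on their centre line; the grasp point (between the pads) lies 19 mm behind it (grip_point_offset is the distance from the TCP to the grasp point, in m); z points along the fingers, y is the line along which they close (so a half turn about z gives the same grasp; the last joint's range is limited). The gripper opens to 85 mm and grips with 20 to 120 N. Pads are 22 mm wide; open, the fingers measure 114 mm over their backs; the gripper's body (76 mm by 85 mm) begins 54 mm behind the grasp point. The pads swing forward as they close: fully open they stand 13 mm farther back than shut.
Start: joints at [1.351, 0.321, -0.07, 1.45, 0.023, 1.371, -0.057], TCP at [0.151, -0.632, 0.231] pointing down, gripper open.
Joint ranges: [-2.86, 2.86], [-0.3, 2.09], [-1.38, 1.24], [0.06, 2.45], [-1.56, 4.7], [0.09, 2.05], [-2.69, 2.69]. Speed limits (rad/s): [2.57, 2.57, 3.14, 3.14, 3.14, 3.14, 3.14].

### API

Orientations are given as [roll, pitch, yaw] about the fixed x, y, z axes, in that order (R = Rz(yaw) Ry(pitch) Rx(roll)).
In Python, from station import * gives the robot as it stands.
- The arm moves only by the tool play_rows, never from a script. Its argument "motion" is one flat list of numbers, 7 for each row, row after row: the turn, a rotation vector about the tool's x, y, z in rad, then the shift along the tool's x, y, z in m, then the opening, from 0 (shut) to 1 (fully open). A call has exactly 8 rows; each row is the pose to reach, as a shift and turn from the pose commanded when the call began, along the tool's axes at that moment; what a row does not reach only later rows make up. A row lasts 1/10 s, in which the tool goes at most 50 mm and 8.59 degrees, less where a joint would pass 70% of its speed; a pose out of reach is approached as far as the arm can. A call with a gripper value outside its range is refused whole. The fingers move at their own pace and stop on an object; "grip_force" is the grip in N (left out, the last holds). Time passes only in rows, so rows that repeat a pose let the fingers close, or fill a call up. It gives the time, the measured TCP pose, the force, the opening and the grip force at its end, in the units of the state.
- get_state(): the state, without advancing time (a new reading comes with each control period).
- capture(name): name is "scene" or "top" or "wrist"; returns the picture (420x560x3 uint8, red, green, blue); there is no depth.
- camera_params(name): a dict with "intrinsics" (3x3 intrinsics, pixels), "T" (4x4, takes a point from camera to world coordinates); the wrist camera has in their place "hand_eye" (4x4, takes a point from camera to tool coordinates, whose origin is the TCP and whose axes are the flange's). Camera axes: x right, y down, z forward; pixel columns grow to the right and rows downward; lengths in m; the calibration is good to about 2 mm. A picture is of the moment at which its call begins: read the wrist's pose just before it. camera_params takes no time and is no camera call.
- sign_off(): hands the job in; it is judged then, once.
The state is a dict: "clock": time; "joint_positions": joint angles; "qd": joint speeds; "tau": joint torques, N m; "position": TCP position; "tool_rot": TCP orientation; "force": force on the tool from outside, world axes, zero at the start; "ft_torque": the same for the moment, N m; "width": finger opening in m; "grip_force": force on a finger pad.
Only numpy, scipy, OpenCV 4.12 (cv2) and the standard library are available. Lean on these libraries where they do the work, as an engineer would, in place of code of your own. Each camera call takes 0.05 s, during which the arm holds its last target. There are 200 camera calls.

### The job

The next pool lamp is about to be laid into the spring-jaw jig, but a finished mini spotlight has been left standing on the jig in the way of the pull bar. Lift the spotlight away and set it down upright in the blue tray without dropping it; then draw the jig's pull bar out against its spring until its yellow pointer is level with the red marker on the scale, and finish while still holding the bar there with the gripper. Do not push the bar into the spotlight, do not yank the bar or let it snap back, do not shift the red marker, and leave the other things on the bench where they are.

Things in the scene. Friction and masses are not known exactly. Their poses are not given: they have to be found in the camera images.
- jig: Lamp jig fixed to the bench: aluminium plate 12 mm thick, x -135 to 355, y -105 to 105 mm. Origin: on the bench under the middle of the pull bar at rest. +x runs along the jig away from the robot (turned up to 0.2 rad either way); the bar is pulled out along its -x. Blue spring block, top 85 mm above the bench, near face at x = 60 mm; behind it two V jaws that need not be touched.
- pull_bar: Pull bar of the jig. Origin: middle of the bar, on its axis, 52 mm above the bench; axes as the jig's. It lies along y: black rubber sleeve 18 mm in diameter, 76 mm long, then 22 mm steel blocks at y = +-50 mm, from which two 12 mm rods run along +x into the spring block. Free space under and around the sleeve: pinch it from above, fingers closing along x.
- slide (a joint): How far the pull bar is drawn out along the jig's -x, in m: 0 at rest, end stop at 0.095. A spring draws it back all the time: 7 N at rest, rising by 0.06 N per mm (about 12 N at 0.085), plus about 1 N of friction; let go, it returns to 0.
- pointer (a point): Tip of the thin yellow pointer blade at the bar's right-hand end (jig y = -82 mm, 44 mm above the bench). It moves with the bar.
- mark (a point): Middle of the red marker's top edge on the side that faces the pointer (jig y = -83 mm, 44 mm above the bench). The marker is a red clip, 8 mm wide along the jig's x, on the scale rail that runs along the plate's right-hand edge (rail jig y = -99 to -83 mm, top 30 mm above the bench).
- marker (a joint): Where the red marker sits on the scale, in m, on the same scale as slide: the pointer is level with the marker when the two values are equal. Between 0.055 and 0.085; it stays where it was set.
- spot: The obstacle: finished mini spotlight, an upright cylinder 52 mm in diameter and 60 mm high, dark ribbed body with a bright steel rim and three white lenses on top, about 0.26 kg. Origin: centre of its underside; z is its axis, pointing out of the lens. At the start it stands on the jig's plate in front of the pull bar, where the bar would hit it. To be gripped across its diameter.
- tray: Blue open tray for finished spotlights, fixed to the bench to the left or right of the jig: 250 (x) x 190 (y) mm outside, 45 mm high, walls and floor 4 mm thick. Origin: centre of its underside. The half towards the robot (its -x half) is empty; middle of that half: x = -60 mm, y = 0 in the tray's frame. The +x half holds two other spotlights.
- spot_a: Another spotlight just like the obstacle, standing in the far half of the tray. Leave it.
- spot_b: Another spotlight just like the obstacle, standing in the far half of the tray. Leave it.
- lamp_a: Flanged steel pool lamp, 130 mm in diameter, 46 mm high, on the bench on the left, beside the jig's spring block and jaws. Leave it.
- lamp_b: Flanged steel pool lamp, 130 mm in diameter, 46 mm high, on the bench on the right, beside the jig's spring block and jaws. Leave it.
- bezel: Flat steel ring, 124 mm in diameter, 8 mm high, lying on the left. Leave it.
- screwdriver: Red-handled screwdriver lying on the right. Leave it.
- sealant: White bottle with a yellow cap, 48 mm in diameter, 150 mm high, on the right. Leave it.
- caddy: Black divided parts caddy, 230 x 180 mm, 45 mm high, fixed to the bench on the side of the jig where the blue tray is not. Origin: centre of its underside.

How it is judged:
By the outcome, as a careful person would: the job done as asked, in the order asked, and still so for the second after the job is handed in, while the arm keeps its last pose, push and grip.
It also fails if it takes over 51 s, if anything falls off the work surface, if the arm or the gripper's body presses on something with over 40 N, if the wrist force passes 120 N, or if a joint passes its speed limit or range.

## Working session

There is one attempt and no reset: what is moved stays moved. The work goes in short steps, Python scripts to look and compute and a tool call to move; the robot and the scene stay as the last step left them, time stands still between calls to the robot, and variables do not carry over. Pictures are saved under pics/ and viewed, at most 10 in all, crops included, and the job is handed in when it is done.

Besides the shell and the picture viewer there is one more tool, called after ">>>" as name(argument=value, ...) on one line, values as JSON. play_rows: Moves the arm, as the interface text tells. Its arguments: {"type":"object","properties":{"motion":{"type":"array"},"grip_force":{"type":"number"}},"required":["motion"]}

```bash
mkdir -p pics; ls; python3 - <<'E'
from station import *
import cv2, numpy as np
np.set_printoptions(precision=4,suppress=True)
s=get_state(); print({k:np.round(v,4) for k,v in s.items()})
for n in ["scene","top"]:
    cv2.imwrite(f"pics/{n}0.png",capture(n)[:,:,::-1]); p=camera_params(n); print(n,p["intrinsics"],p["T"])
print(camera_params("wrist"))
E
```

```text
pics
{'clock': np.float64(0.0), 'joint_positions': array([ 1.3511,  0.3219, -0.0701,  1.4517,  0.0226,  1.3708, -0.0569]), 'qd': array([-0.0021, -0.0009,  0.0015, -0.0024, -0.0015,  0.0008,  0.0008]), 'tau': array([ -0.0012, -49.3585,  -0.3826, -31.4336,   0.0131,   0.0114,
        -0.    ]), 'position': array([ 0.1504, -0.6318,  0.2302]), 'tool_rot': array([-3.1397,  0.0001,  0.2337]), 'force': array([-0.479 ,  0.3127, -0.1324]), 'ft_torque': array([0.0601, 0.0038, 0.0106]), 'grip_force': np.float64(0.0), 'width': np.float64(0.0853)}
scene [[483.9763   0.     280.8544]
 [  0.     483.9763 206.4478]
 [  0.       0.       1.    ]] [[ 0.851   0.3534 -0.3885  1.1781]
 [ 0.5251 -0.589   0.6143 -0.9562]
 [-0.0117 -0.7268 -0.6867  1.1405]
 [ 0.      0.      0.      1.    ]]
top [[454.4369   0.     284.5186]
 [  0.     454.4369 206.5663]
 [  0.       0.       1.    ]] [[ 0.0282 -0.997   0.0718  0.4842]
 [-0.9996 -0.0285 -0.0027 -0.0084]
 [ 0.0047 -0.0717 -0.9974  1.6508]
 [ 0.      0.      0.      1.    ]]
{'intrinsics': array([[326.2104,   0.    , 281.5259],
       [  0.    , 326.2104, 210.597 ],
       [  0.    ,   0.    ,   1.    ]]), 'hand_eye': array([[-0.0006, -0.9454, -0.3258,  0.0852],
       [ 1.    , -0.0005, -0.0003,  0.    ],
       [ 0.0002, -0.3258,  0.9454, -0.1442],
       [ 0.    ,  0.    ,  0.    ,  1.    ]])}
```

View pics/scene0.png

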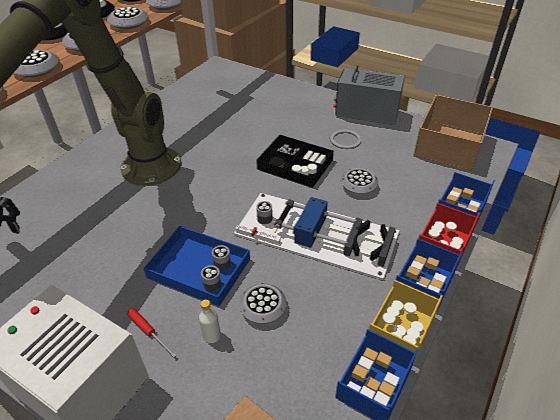

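View pics/top0.png

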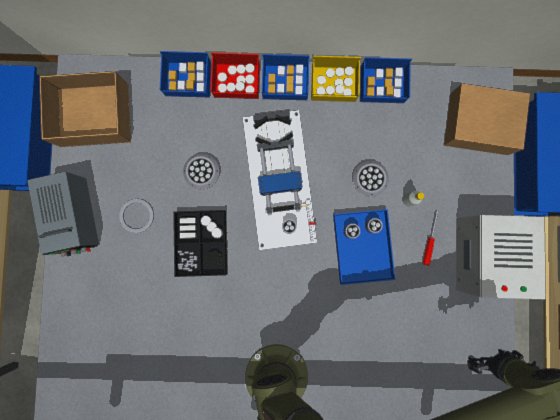

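The scene view shows the jig with the spotlight standing in front of the bar (264,210), and the blue tray on the right (200,265). In the top view the spotlight is at about (289,226), the bar at about y=209, the red marker at about (311,226), and the empty half of the tray at about (365,260).

```bash
cat > h.py <<'E'
from station import *
import cv2, numpy as np
from scipy.spatial.transform import Rotation as R
np.set_printoptions(precision=4,suppress=True)
def tool(s):
    T=np.eye(4); T[:3,:3]=R.from_euler('xyz',s["tool_rot"]).as_matrix(); T[:3,3]=s["position"]; return T
def cam(name,s=None):
    p=camera_params(name); return p["intrinsics"], (p["T"] if name!="wrist" else tool(s)@p["hand_eye"])
def plane(KT,uv,z):
    K,T=KT; uv=np.atleast_2d(np.asarray(uv,float)); d=np.c_[uv,np.ones(len(uv))]@np.linalg.inv(K).T@T[:3,:3].T
    return T[:3,3]+d*((z-T[2,3])/d[:,2])[:,None]
def proj(KT,P):
    K,T=KT; q=(np.atleast_2d(P)-T[:3,3])@T[:3,:3]@K.T; return q[:,:2]/q[:,2:]
def rel(s,P): # world point in tool axes
    return (np.asarray(P)-s["position"])@tool(s)[:3,:3]
def snap(name,fn):
    s=get_state(); im=capture(name)[:,:,::-1].copy(); cv2.imwrite(f"pics/{fn}.png",im); return s,im,cam(name,s)
E
python3 - <<'E'
from h import *
im=cv2.imread("pics/top0.png"); hsv=cv2.cvtColor(im,cv2.COLOR_BGR2HSV); KT=cam("top")
def big(m):
    c,_=cv2.findContours(m,cv2.RETR_EXTERNAL,cv2.CHAIN_APPROX_NONE); return max(c,key=cv2.contourArea)
roi=np.zeros(im.shape[:2],np.uint8); roi[105:295,235:400]=255
w=cv2.morphologyEx(cv2.inRange(hsv,(0,0,200),(180,40,255))&roi,cv2.MORPH_CLOSE,np.ones((15,15)))
r=np.zeros_like(roi); r[200:295,325:400]=255
b=cv2.inRange(hsv,(100,120,40),(130,255,255))&r
for n,m,z in(("plate",w,.012),("tray",b,.04)):
    c=big(m); P=plane(KT,c[:,0,:],z)[:,:2].astype(np.float32)
    (cx,cy),sz,a=cv2.minAreaRect(P); print(n,cx,cy,sz,a, cv2.boxPoints(((cx,cy),sz,a)).tolist())
red=cv2.inRange(hsv,(0,120,80),(8,255,255))|cv2.inRange(hsv,(172,120,80),(180,255,255))
red[:, :290]=0; red[:,330:]=0; red[:180]=0;red[260:]=0
ys,xs=np.nonzero(red); print("red",xs,ys)
print("spot",plane(KT,[289,226],.072),"spots",plane(KT,[[352,231],[375,226]],.064))
cv2.imwrite("pics/topcrop.png",cv2.resize(im[180:290,230:400],None,fx=4.5,fy=4.5,interpolation=cv2.INTER_CUBIC))
E
```

```text
plate 0.7023682594299316 0.010021671652793884 (0.4870906174182892, 0.2071511596441269) 9.057535171508789 [[0.445554256439209, 0.07396532595157623], [0.47816526889801025, -0.13060282170772552], [0.9591822624206543, -0.053921982645988464], [0.926571249961853, 0.1506461650133133]]
tray 0.4672743082046509 -0.29725170135498047 (0.2514494061470032, 0.19480043649673462) 6.829441070556641 [[0.3308594226837158, -0.21549303829669952], [0.35402393341064453, -0.4089112877845764], [0.6036891937255859, -0.3790103793144226], [0.5805246829986572, -0.18559211492538452]]
red [312 313 314 309 310 311 312 313 314 309 310 311 313] [222 222 222 223 223 223 223 223 223 224 224 224 224]
spot [[ 0.5306 -0.0301  0.072 ]] spots [[ 0.5197 -0.2505  0.064 ]
 [ 0.5394 -0.3306  0.064 ]]
```

View pics/topcrop.png

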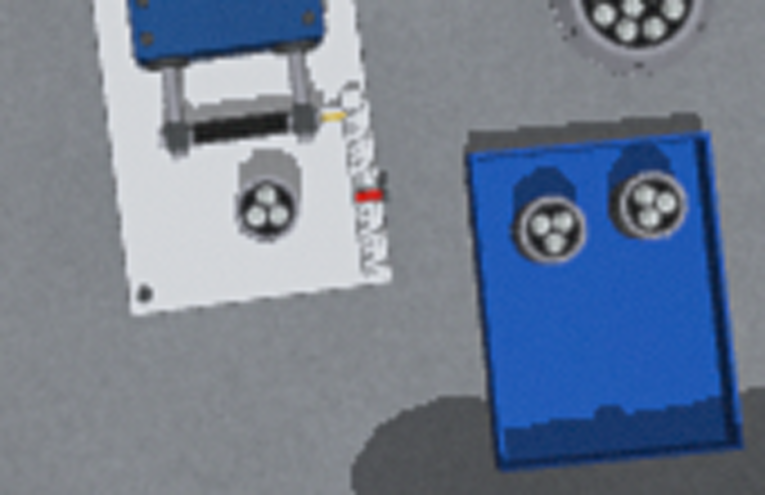

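>>> play_rows(motion=[0, 0, 0.076, 0.509, -0.498, 0.01, 1, 0, 0, 0.076, 0.509, -0.498, 0.01, 1, 0, 0, 0.076, 0.509, -0.498, 0.01, 1, 0, 0, 0.076, 0.509, -0.498, 0.01, 1, 0, 0, 0.076, 0.509, -0.498, 0.01, 1, 0, 0, 0.076, 0.509, -0.498, 0.01, 1, 0, 0, 0.076, 0.509, -0.498, 0.01, 1, 0, 0, 0.076, 0.509, -0.498, 0.01, 1])

```text
clock: 0.9
position: [0.3644, -0.292, 0.2255]
tool_rot: [3.141, 0.0, 0.158]
force: [1.2, -0.5, -0.1]
width: 0.0857
grip_force: 0.0
```

```bash
python3 - <<'E'
from h import *
s=get_state(); print(s["clock"],s["position"],s["tool_rot"],s["joint_positions"],s["force"]); print(rel(s,[.5306,-.0301,.22]))
E
```

```text
0.9 [ 0.3644 -0.292   0.2255] [3.1413 0.0003 0.1577] [ 0.9967 -0.0546 -0.3627  1.881  -0.0196  1.3118 -0.7736] [ 1.193  -0.4747 -0.113 ]
[ 0.2053 -0.2325  0.0053]
```

>>> play_rows(motion=[0, 0, 0, 0.205, -0.232, 0.005, 1, 0, 0, 0, 0.205, -0.232, 0.005, 1, 0, 0, 0, 0.205, -0.232, 0.005, 1, 0, 0, 0, 0.205, -0.232, 0.005, 1, 0, 0, 0, 0.205, -0.232, 0.005, 1, 0, 0, 0, 0.205, -0.232, 0.005, 1, 0, 0, 0, 0.205, -0.232, 0.005, 1, 0, 0, 0, 0.205, -0.232, 0.005, 1])

```text
clock: 1.7
position: [0.5301, -0.0302, 0.2202]
tool_rot: [-3.14, 0.001, 0.163]
force: [0.1, -0.9, -1.0]
width: 0.0852
grip_force: 0.0
```

```bash
python3 - <<'E'
from h import *
s,im,KT=snap("wrist","w1"); print(s["clock"],s["position"],s["tool_rot"],s["qd"])
print(proj(KT,[[.5306,-.0301,.072],[.594,-.007,.052]]))
E
```

```text
1.7 [ 0.5301 -0.0302  0.2202] [-3.1403  0.0007  0.1627] [ 0.0405 -0.0203  0.0592  0.0221  0.0112  0.0125  0.0231]
[[281.8371 194.189 ]
 [268.2711 119.1164]]
```

View pics/w1.png

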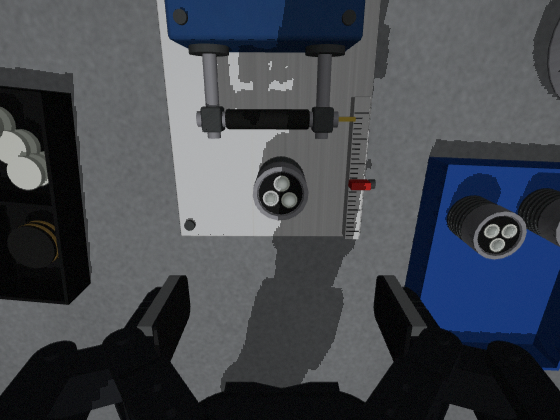

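The wrist picture shows the spotlight rim centred at (281,193), the bar at (267,119), the pointer tip at about (355,119), the marker at (361,184), and a clear gap around the spotlight.

```bash
python3 - <<'E'
from h import *
im=cv2.imread("pics/w1.png"); s=get_state(); KT=cam("wrist",s)
hsv=cv2.cvtColor(im,cv2.COLOR_BGR2HSV)
P=lambda uv,z: plane(KT,uv,z)
sp=P([281,193],.072)[0]; print("spot",sp)
# bar sleeve
m=cv2.inRange(hsv,(0,0,0),(180,255,45)); m[:100]=0;m[138:]=0;m[:,:228]=0;m[:,306:]=0
ys,xs=np.nonzero(m); print("sleeve px",xs.min(),xs.max(),ys.min(),ys.max(),xs.mean(),ys.mean()); b=P([xs.mean(),ys.mean()],.056)[0]; print("bar",b)
blk=P([[211,119],[323,119]],.063); print("blocks",blk, np.arctan2(-(blk[1]-blk[0])[0]*-1,-(blk[1]-blk[0])[1]))
m=cv2.inRange(hsv,(20,100,80),(35,255,255)); ys,xs=np.nonzero(m[:, 330:380]); print("yellow",xs+330,ys)
m=cv2.inRange(hsv,(0,120,60),(8,255,255))|cv2.inRange(hsv,(172,120,60),(180,255,255)); ys,xs=np.nonzero(m); k=abs(xs-361)<20; print("red",xs[k].min(),xs[k].max(),ys[k].min(),ys[k].max())
print("rel spot",rel(s,[sp[0],sp[1],.03]))
E
```

```text
spot [ 0.5309 -0.0318  0.072 ]
sleeve px 228 305 109 128 266.5397946084724 118.51219512195122
bar [ 0.5939 -0.0084  0.056 ]
blocks [[ 0.5861  0.0401  0.063 ]
 [ 0.6019 -0.0584  0.063 ]] 0.15861226947412163
yellow [339 340 341 342 343 344 345 346 347 348 349 350 351 352 353 354 355 339
 340 341 342 343 344 345 346 347 348 349 350 351 352 353 354 339 340 341
 342 343 344 345 346 347 348 349 350 351 352 353 354 355 339 340 341 342
 343 344 345 346 347 348 349 350 351 352 353 354 355 339 340 342 343 344
 345 346 347 348 349 353 354] [117 117 117 117 117 117 117 117 117 117 117 117 117 117 117 117 117 118
 118 118 118 118 118 118 118 118 118 118 118 118 118 118 118 119 119 119
 119 119 119 119 119 119 119 119 119 119 119 119 119 119 120 120 120 120
 120 120 120 120 120 120 120 120 120 120 120 120 120 121 121 121 121 121
 121 121 121 121 121 121 121]
red 350 370 179 189
rel spot [ 0.0019 -0.0006  0.1901]
```

>>> play_rows(motion=[0, 0, 0.003, 0.001, 0, 0.05, 1, 0, 0, 0.003, 0.001, 0, 0.1, 1, 0, 0, 0.003, 0.001, 0, 0.14, 1, 0, 0, 0.003, 0.001, 0, 0.165, 1, 0, 0, 0.003, 0.001, 0, 0.18, 1, 0, 0, 0.003, 0.001, 0, 0.188, 1, 0, 0, 0.003, 0.001, 0, 0.192, 1, 0, 0, 0.003, 0.001, 0, 0.192, 1], grip_force=40)

```text
clock: 2.55
position: [0.5314, -0.0331, 0.0294]
tool_rot: [3.141, -0.001, 0.154]
force: [-0.5, 0.0, 0.8]
width: 0.0854
grip_force: 0.0
```

>>> play_rows(motion=[0, 0, 0, 0, 0, 0, 0.8, 0, 0, 0, 0, 0, 0, 0.7, 0, 0, 0, 0, 0, 0, 0.65, 0, 0, 0, 0, 0, 0, 0.55, 0, 0, 0, 0, 0, 0, 0.5, 0, 0, 0, 0, 0, 0, 0.4, 0, 0, 0, 0, 0, 0, 0.4, 0, 0, 0, 0, 0, 0, 0.4], grip_force=40)

```text
clock: 3.35
position: [0.5317, -0.0314, 0.0298]
tool_rot: [-3.141, -0.002, 0.156]
force: [-1.0, 3.0, 6.0]
width: 0.0513
grip_force: 41.9
```

>>> play_rows(motion=[0, 0, 0, 0, 0, -0.005, 0.4, 0, 0, 0, 0, 0, -0.015, 0.4, 0, 0, 0, 0, 0, -0.03, 0.4, 0, 0, 0, 0, 0, -0.05, 0.4, 0, 0, 0, 0, 0, -0.075, 0.4, 0, 0, 0, 0, 0, -0.095, 0.4, 0, 0, 0, 0, 0, -0.11, 0.4, 0, 0, 0, 0, 0, -0.115, 0.4])

```text
clock: 4.15
position: [0.5319, -0.0327, 0.146]
tool_rot: [3.14, -0.003, 0.155]
force: [0.2, -0.4, -3.5]
width: 0.0516
grip_force: 42.2
```

>>> play_rows(motion=[0, 0, 0.004, -0.016, 0.025, 0, 0.4, 0, 0, 0.008, -0.035, 0.055, 0, 0.4, 0, 0, 0.014, -0.06, 0.091, 0, 0.4, 0, 0, 0.02, -0.086, 0.13, 0, 0.4, 0, 0, 0.025, -0.112, 0.17, 0, 0.4, 0, 0, 0.03, -0.137, 0.207, 0, 0.4, 0, 0, 0.035, -0.155, 0.235, 0, 0.4, 0, 0, 0.037, -0.165, 0.25, 0, 0.4])

```text
clock: 4.95
position: [0.4035, -0.3083, 0.143]
tool_rot: [3.142, 0.002, 0.113]
force: [-0.7, -0.3, -2.1]
width: 0.0513
grip_force: 42.4
```

```bash
python3 - <<'E'
from h import *
s,im,KT=snap("wrist","w2"); print(s["clock"],s["position"],s["tool_rot"],s["force"],s["width"])
y=.119;c=np.array([.4673,-.2973]);A=np.array([[np.cos(y),-np.sin(y)],[np.sin(y),np.cos(y)]])
for p in [[-.125,-.095],[-.125,.095],[.125,.095],[.125,-.095],[-.06,0]]:
    w=c+A@np.array(p); q=proj(KT,[*w,.045])[0]; print(w,q); cv2.circle(im,tuple(int(v) for v in q),4,(0,255,255),2)
cv2.imwrite("pics/w2b.png",im)
E
```

```text
4.95 [ 0.4035 -0.3083  0.143 ] [3.1416 0.0019 0.1127] [-0.727  -0.2631 -2.1431] 0.05129519273333363
[ 0.3545 -0.4065] [390.5158 279.0087]
[ 0.3319 -0.2178] [166.336  280.3269]
[ 0.5801 -0.1881] [115.0215 -85.9115]
[ 0.6027 -0.3768] [433.5821 -88.6711]
[ 0.4077 -0.3044] [277.4938 206.9246]
```

View pics/w2b.png

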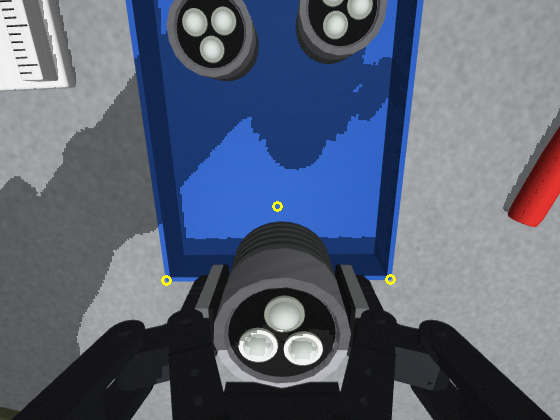

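The held spotlight sits upright in the gripper. The predicted tray rim corners, (166,280) and (390,280), fall on the visible outer rim, so the tray pose is good.

>>> play_rows(motion=[0, 0, 0, 0.003, -0.002, 0.015, 0.4, 0, 0, 0, 0.005, -0.003, 0.04, 0.4, 0, 0, 0, 0.005, -0.003, 0.065, 0.4, 0, 0, 0, 0.005, -0.003, 0.085, 0.4, 0, 0, 0, 0.005, -0.003, 0.1, 0.4, 0, 0, 0, 0.005, -0.003, 0.11, 0.4, 0, 0, 0, 0.005, -0.003, 0.115, 0.4, 0, 0, 0, 0.005, -0.003, 0.117, 0.4])

```text
clock: 5.8
position: [0.4112, -0.3005, 0.0261]
tool_rot: [-3.141, 0.0, 0.119]
force: [1.1, -0.0, -2.8]
width: 0.0511
grip_force: 42.4
```

```bash
python3 - <<'E'
from h import *
s=get_state(); print(s["clock"],s["position"],s["tool_rot"],s["force"],s["width"])
E
```

```text
5.8 [ 0.4112 -0.3005  0.0261] [-3.1407  0.0003  0.119 ] [ 1.1015 -0.0449 -2.8298] 0.051109256206516414
```

>>> play_rows(motion=[0, 0, 0, 0, 0, 0.001, 0.4, 0, 0, 0, 0, 0, 0.002, 0.4, 0, 0, 0, 0, 0, 0.003, 0.4, 0, 0, 0, 0, 0, 0.0035, 0.4, 0, 0, 0, 0, 0, 0.004, 0.4, 0, 0, 0, 0, 0, 0.004, 0.4, 0, 0, 0, 0, 0, 0.004, 0.4, 0, 0, 0, 0, 0, 0.004, 0.4])

```text
clock: 6.6
position: [0.411, -0.3015, 0.0228]
tool_rot: [3.141, -0.0, 0.118]
force: [0.2, -0.3, -2.1]
width: 0.0512
grip_force: 42.4
```

>>> play_rows(motion=[0, 0, 0, 0, 0, 0.0005, 0.4, 0, 0, 0, 0, 0, 0.001, 0.4, 0, 0, 0, 0, 0, 0.0015, 0.4, 0, 0, 0, 0, 0, 0.0015, 0.4, 0, 0, 0, 0, 0, 0.0015, 0.4, 0, 0, 0, 0, 0, 0.0015, 0.4, 0, 0, 0, 0, 0, 0.0015, 0.4, 0, 0, 0, 0, 0, 0.0015, 0.4])

```text
clock: 7.4
position: [0.411, -0.3015, 0.0218]
tool_rot: [3.141, 0.0, 0.118]
force: [-2.4, 1.3, 5.3]
width: 0.0511
grip_force: 42.8
```

Contact with the floor. Open slowly, then rise.

>>> play_rows(motion=[0, 0, 0, 0, 0, 0, 0.62, 0, 0, 0, 0, 0, 0, 0.64, 0, 0, 0, 0, 0, 0, 0.7, 0, 0, 0, 0, 0, 0, 0.8, 0, 0, 0, 0, 0, 0, 0.9, 0, 0, 0, 0, 0, 0, 1, 0, 0, 0, 0, 0, 0, 1, 0, 0, 0, 0, 0, 0, 1])

```text
clock: 8.2
position: [0.411, -0.3015, 0.0212]
tool_rot: [3.141, 0.0, 0.118]
force: [-0.3, -0.5, -0.9]
width: 0.0852
grip_force: 0.0
```

>>> play_rows(motion=[0, 0, 0, 0, 0, -0.01, 1, 0, 0, 0, 0, 0, -0.025, 1, 0, 0, 0, 0, 0, -0.05, 1, 0, 0, 0, 0, 0, -0.08, 1, 0, 0, 0, 0, 0, -0.11, 1, 0, 0, 0, 0, 0, -0.14, 1, 0, 0, 0, 0, 0, -0.16, 1, 0, 0, 0, 0, 0, -0.16, 1])

```text
clock: 9.0
position: [0.4131, -0.3026, 0.186]
tool_rot: [3.135, -0.005, 0.118]
force: [-0.6, 1.0, 0.2]
width: 0.0857
grip_force: 0.0
```

```bash
python3 - <<'E'
from h import *
s,im,KT=snap("wrist","w3"); print(s["clock"],s["position"],s["tool_rot"],s["joint_positions"],s["force"],s["width"])
print(proj(KT,[.411,-.3015,.064]))
# move to hover above bar, yaw .1587+pi/2
print(rel(s,[.5939,-.0084,.2]), s["tool_rot"][2]-(.1587+np.pi/2))
E
```

```text
9.0 [ 0.4131 -0.3026  0.186 ] [ 3.1353 -0.0053  0.118 ] [ 1.0299  0.074  -0.4678  1.8422  0.0371  1.2255 -0.9018] [-0.5689  1.0046  0.1749] 0.0856714553754566
[[279.2368 206.3411]]
[ 0.2142 -0.2708 -0.0146] -1.6114470977558168
```

View pics/w3.png

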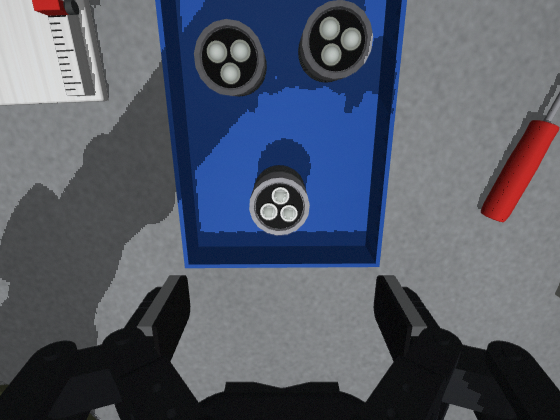

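The spotlight stands upright and free in the empty half of the tray, rim at (279,206), with the fingers clear of it. Next, go to the bar.

>>> play_rows(motion=[0, 0, -0.1, 0.027, -0.034, -0.002, 1, 0, 0, -0.24, 0.054, -0.068, -0.004, 1, 0, 0, -0.38, 0.08, -0.102, -0.006, 1, 0, 0, -0.52, 0.107, -0.135, -0.008, 1, 0, 0, -0.66, 0.134, -0.17, -0.01, 1, 0, 0, -0.8, 0.161, -0.203, -0.012, 1, 0, 0, -0.94, 0.187, -0.237, -0.014, 1, 0, 0, -1.08, 0.214, -0.271, -0.015, 1])

```text
clock: 9.85
position: [0.5916, -0.0058, 0.1954]
tool_rot: [-3.14, 0.001, 1.203]
force: [-0.2, -0.5, 0.1]
width: 0.0852
grip_force: 0.0
```

```bash
python3 - <<'E'
from h import *
s=get_state(); print(s["clock"],s["position"],s["tool_rot"],s["joint_positions"])
print(rel(s,[.5939,-.0084,.2]), s["tool_rot"][2]-(.1587+np.pi/2))
E
```

```text
9.85 [ 0.5916 -0.0058  0.1954] [-3.1404  0.0007  1.2033] [ 0.6235  0.3096 -0.7914  1.6275  0.2268  1.3011 -0.5728]
[-0.0016  0.0031 -0.0046] -0.5262045202755541
```

>>> play_rows(motion=[0, 0, -0.1, 0, 0.001, 0, 1, 0, 0, -0.23, -0.001, 0.003, -0.003, 1, 0, 0, -0.36, -0.002, 0.003, -0.004, 1, 0, 0, -0.47, -0.002, 0.003, -0.004, 1, 0, 0, -0.526, -0.002, 0.003, -0.004, 1, 0, 0, -0.526, -0.002, 0.003, -0.004, 1, 0, 0, -0.526, -0.002, 0.003, -0.004, 1, 0, 0, -0.526, -0.002, 0.003, -0.004, 1])

```text
clock: 10.65
position: [0.5935, -0.0101, 0.1998]
tool_rot: [-3.141, -0.0, 1.723]
force: [-0.7, -0.1, 0.7]
width: 0.0857
grip_force: 0.0
```

```bash
python3 - <<'E'
from h import *
s,im,KT=snap("wrist","w4"); print(s["clock"],s["position"],s["tool_rot"],s["joint_positions"],s["force"])
hsv=cv2.cvtColor(im,cv2.COLOR_BGR2HSV)
def st(n,m):
    c,_=cv2.findContours(m,cv2.RETR_EXTERNAL,cv2.CHAIN_APPROX_NONE)
    for q in sorted(c,key=cv2.contourArea)[-3:]: print(n,cv2.boundingRect(q),cv2.contourArea(q))
st("yel",cv2.inRange(hsv,(20,100,80),(35,255,255)))
st("red",cv2.inRange(hsv,(0,120,60),(8,255,255))|cv2.inRange(hsv,(172,120,60),(180,255,255)))
E
```

```text
10.65 [ 0.5935 -0.0101  0.1998] [-3.1409 -0.0001  1.7228] [ 0.6896  0.3321 -0.8724  1.616   0.2609  1.3166 -0.0702] [-0.7116 -0.1068  0.7147]
yel (558, 373, 2, 2) 0.0
yel (554, 382, 3, 2) 1.0
yel (281, 257, 4, 10) 26.0
red (225, 264, 1, 2) 0.0
red (216, 267, 8, 17) 102.0
```

View pics/w4.png

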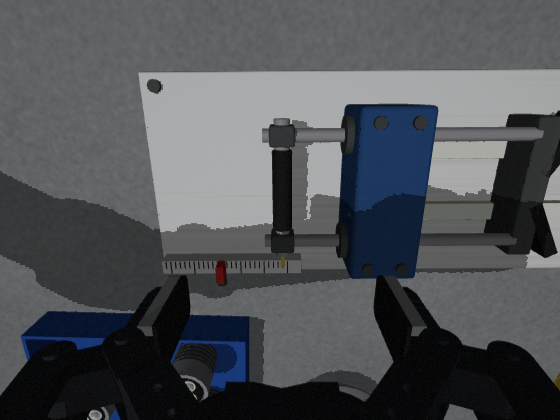

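The wrist picture shows the bar at (282,190), the pointer at (283,262) and the marker at (221,274), with the tool aligned to the jig.

```bash
python3 - <<'E'
from h import *
s=get_state()
yaw=.1587; J=np.array([[np.cos(yaw),np.sin(yaw)],[-np.sin(yaw),np.cos(yaw)]]); O=np.array([.5939,-.0084])
im=cv2.imread("pics/w4.png").astype(int); KT=cam("wrist",s)
jig=lambda uv,z: np.c_[(plane(KT,uv,z)[:,:2]-O)@J.T]
print("sleeve",jig([[282,190],[282,135],[282,240]],.056), "blk",jig([[282,135],[282,240]],.063))
r=np.clip(im[:,:,2]-np.maximum(im[:,:,1],im[:,:,0]),0,None); r[r<25]=0
for v in range(261,288):
    row=r[v,205:240]
    if row.sum(): u=(row*np.arange(205,240)).sum()/row.sum(); print("red",v,round(u,2),(row>0).sum(),jig([u,v],.044))
y=np.clip(np.minimum(im[:,:,2],im[:,:,1])-im[:,:,0],0,None); y[y<25]=0
for v in range(254,272):
    row=y[v,272:296]
    if row.sum(): u=(row*np.arange(272,296)).sum()/row.sum(); print("yel",v,round(u,2),(row>0).sum(),jig([u,v],.044))
# w1
s1=dict(position=np.array([.5301,-.0302,.2202]),tool_rot=np.array([-3.1403,.0007,.1627])); KT=cam("wrist",s1)
im=cv2.imread("pics/w1.png").astype(int)
r=np.clip(im[:,:,2]-np.maximum(im[:,:,1],im[:,:,0]),0,None); r[r<25]=0
for u in range(348,374):
    c=r[172:196,u]
    if c.sum(): v=(c*np.arange(172,196)).sum()/c.sum(); print("red1",u,round(v,2),(c>0).sum(),jig([u,v],.044))
y=np.clip(np.minimum(im[:,:,2],im[:,:,1])-im[:,:,0],0,None); y[y<25]=0
for u in range(348,358):
    c=y[108:130,u]
    if c.sum(): v=(c*np.arange(108,130)).sum()/c.sum(); print("yel1",u,round(v,2),(c>0).sum(),jig([u,v],.044))
E
```

```text
sleeve [[ 0.0009  0.0032]
 [ 0.0012  0.0524]
 [ 0.0006 -0.0467]] blk [[ 0.0012  0.0532]
 [ 0.0006 -0.0436]]
red 261 220.97 7 [[-0.0623 -0.0753]]
red 262 220.98 7 [[-0.0624 -0.0764]]
red 263 220.7 8 [[-0.0628 -0.0776]]
red 264 220.94 9 [[-0.0626 -0.0787]]
red 265 220.55 10 [[-0.0631 -0.0799]]
red 266 220.45 10 [[-0.0633 -0.081 ]]
red 267 220.3 10 [[-0.0635 -0.0822]]
red 268 219.91 11 [[-0.064  -0.0833]]
red 269 220.07 10 [[-0.0639 -0.0845]]
red 270 220.01 10 [[-0.064  -0.0857]]
red 271 220.08 10 [[-0.0641 -0.0869]]
red 272 220.1 10 [[-0.0641 -0.088 ]]
red 273 220.1 10 [[-0.0642 -0.0892]]
red 274 220.12 10 [[-0.0642 -0.0904]]
red 275 220.1 10 [[-0.0644 -0.0916]]
red 276 220.24 10 [[-0.0643 -0.0928]]
red 277 220.35 10 [[-0.0643 -0.094 ]]
red 278 220.27 10 [[-0.0644 -0.0951]]
red 279 220.11 9 [[-0.0647 -0.0963]]
red 280 220.14 9 [[-0.0647 -0.0975]]
red 281 220.24 8 [[-0.0647 -0.0987]]
red 282 220.22 8 [[-0.0648 -0.0999]]
red 283 220.02 7 [[-0.0651 -0.1011]]
yel 257 282.43 4 [[ 0.0009 -0.0711]]
yel 258 282.43 4 [[ 0.0009 -0.0723]]
yel 259 282.44 4 [[ 0.0009 -0.0734]]
yel 260 282.43 4 [[ 0
[... 730 characters left out ...]
.0917]]
red1 361 184.61 11 [[-0.0648 -0.0927]]
red1 362 184.64 11 [[-0.0648 -0.0937]]
red1 363 184.61 11 [[-0.0648 -0.0947]]
red1 364 184.67 11 [[-0.0648 -0.0957]]
red1 365 184.99 12 [[-0.0651 -0.0968]]
red1 366 185.25 12 [[-0.0654 -0.0978]]
red1 367 185.52 11 [[-0.0657 -0.0989]]
red1 368 185.75 10 [[-0.0659 -0.0999]]
red1 369 185.86 10 [[-0.066  -0.1009]]
red1 370 185.82 7 [[-0.066  -0.1019]]
yel1 348 118.89 5 [[-0.0007 -0.0751]]
yel1 349 118.85 5 [[-0.0007 -0.076 ]]
yel1 350 118.87 5 [[-0.0007 -0.077 ]]
yel1 351 118.85 5 [[-0.0007 -0.0779]]
yel1 352 118.86 5 [[-0.0007 -0.0789]]
yel1 353 118.86 5 [[-0.0007 -0.0798]]
yel1 354 118.89 5 [[-0.0007 -0.0808]]
yel1 355 118.48 4 [[-0.0003 -0.0817]]
```

>>> play_rows(motion=[0, 0, -0.004, 0.002, 0.001, 0.01, 0.5, 0, 0, -0.004, 0.002, 0.001, 0.02, 0.5, 0, 0, -0.004, 0.002, 0.001, 0.03, 0.5, 0, 0, -0.004, 0.002, 0.001, 0.05, 0.5, 0, 0, -0.004, 0.002, 0.001, 0.07, 0.5, 0, 0, -0.004, 0.002, 0.001, 0.08, 0.5, 0, 0, -0.004, 0.002, 0.001, 0.09, 0.5, 0, 0, -0.004, 0.002, 0.001, 0.09, 0.5])

```text
clock: 11.5
position: [0.5935, -0.008, 0.1088]
tool_rot: [-3.139, -0.001, 1.728]
force: [0.4, -0.5, 0.5]
width: 0.0429
grip_force: 0.0
```

```bash
python3 - <<'E'
from h import *
s=get_state(); print(s["clock"],s["position"],s["tool_rot"],s["width"],s["force"])
print(rel(s,[.5944,-.008,.033]))
E
```

```text
11.5 [ 0.5935 -0.008   0.1088] [-3.1394 -0.0006  1.7279] 0.042913122741692795 [ 0.4232 -0.4901  0.5002]
[-0.0002  0.001   0.0757]
```

>>> play_rows(motion=[0, 0, 0, 0, 0.0005, 0.015, 0.5, 0, 0, 0, 0, 0.001, 0.03, 0.5, 0, 0, 0, 0, 0.001, 0.045, 0.5, 0, 0, 0, 0, 0.001, 0.058, 0.5, 0, 0, 0, 0, 0.001, 0.068, 0.5, 0, 0, 0, 0, 0.001, 0.074, 0.5, 0, 0, 0, 0, 0.001, 0.076, 0.5, 0, 0, 0, 0, 0.001, 0.076, 0.5], grip_force=60)

```text
clock: 12.3
position: [0.5955, -0.0077, 0.0341]
tool_rot: [3.142, -0.0, 1.728]
force: [0.0, 0.8, -0.9]
width: 0.0425
grip_force: 0.0
```

>>> play_rows(motion=[0, 0, 0, 0, 0, 0, 0.4, 0, 0, 0, 0, 0, 0, 0.35, 0, 0, 0, 0, 0, 0, 0.3, 0, 0, 0, 0, 0, 0, 0.25, 0, 0, 0, 0, 0, 0, 0.2, 0, 0, 0, 0, 0, 0, 0.15, 0, 0, 0, 0, 0, 0, 0.1, 0, 0, 0, 0, 0, 0, 0.1], grip_force=60)

```text
clock: 13.1
position: [0.5934, -0.0083, 0.0344]
tool_rot: [-3.137, 0.001, 1.728]
force: [-7.4, -1.5, 6.4]
width: 0.016
grip_force: 58.4
```

```bash
python3 - <<'E'
from h import *
s,im,KT=snap("wrist","w5"); print(s["clock"],s["position"],s["tool_rot"],s["width"],s["force"],s["grip_force"])
d=np.array([-np.cos(.1587),-np.sin(.1587),0]); print("pull .0645:",rel(s,s["position"]+.0645*d))
E
```

```text
13.1 [ 0.5934 -0.0083  0.0344] [-3.1369  0.0009  1.7276] 0.01604849872471337 [-7.3686 -1.4858  6.4044] 58.39004337787628
pull .0645: [-0.0001 -0.0645  0.0003]
```

View pics/w5.png

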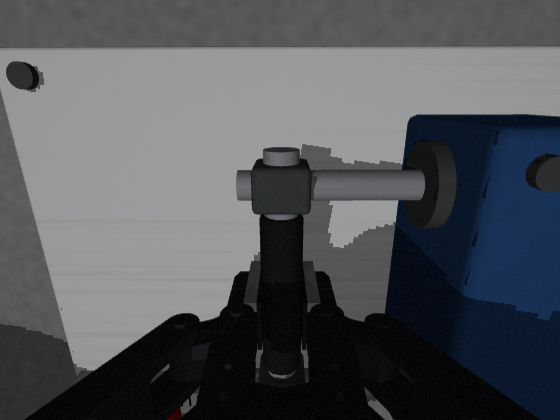

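The fingers pinch the sleeve from above, and the block (281,187) is square to the tool. Now pull it out gently.

>>> play_rows(motion=[0, 0, 0, 0, -0.001, 0, 0.1, 0, 0, 0, 0, -0.003, 0, 0.1, 0, 0, 0, 0, -0.0055, 0, 0.1, 0, 0, 0, 0, -0.0085, 0, 0.1, 0, 0, 0, 0, -0.0115, 0, 0.1, 0, 0, 0, 0, -0.0145, 0, 0.1, 0, 0, 0, 0, -0.0175, 0, 0.1, 0, 0, 0, 0, -0.0205, 0, 0.1])

```text
clock: 13.95
position: [0.5785, -0.0106, 0.0344]
tool_rot: [3.134, -0.001, 1.728]
force: [9.7, 1.2, -7.3]
width: 0.0164
grip_force: 58.6
```

>>> play_rows(motion=[0, 0, 0, 0, -0.003, 0, 0.1, 0, 0, 0, 0, -0.006, 0, 0.1, 0, 0, 0, 0, -0.009, 0, 0.1, 0, 0, 0, 0, -0.012, 0, 0.1, 0, 0, 0, 0, -0.015, 0, 0.1, 0, 0, 0, 0, -0.018, 0, 0.1, 0, 0, 0, 0, -0.021, 0, 0.1, 0, 0, 0, 0, -0.024, 0, 0.1])

```text
clock: 14.75
position: [0.5552, -0.0143, 0.0344]
tool_rot: [3.133, -0.001, 1.728]
force: [9.9, 1.2, -9.8]
width: 0.0161
grip_force: 58.6
```

>>> play_rows(motion=[0, 0, 0, 0, -0.003, 0, 0.1, 0, 0, 0, 0, -0.006, 0, 0.1, 0, 0, 0, 0, -0.009, 0, 0.1, 0, 0, 0, 0, -0.012, 0, 0.1, 0, 0, 0, 0, -0.014, 0, 0.1, 0, 0, 0, 0, -0.016, 0, 0.1, 0, 0, 0, 0, -0.017, 0, 0.1, 0, 0, 0, 0, -0.017, 0, 0.1])

```text
clock: 15.55
position: [0.5385, -0.017, 0.0345]
tool_rot: [3.132, -0.0, 1.728]
force: [11.1, 1.4, -10.1]
width: 0.0159
grip_force: 58.7
```

```bash
python3 - <<'E'
from h import *
s,im,KT=snap("wrist","w6"); s2,_,KTs=snap("scene","s6"); snap("top","t6"); s3=get_state()
d=np.array([-np.cos(.1587),-np.sin(.1587),0]); 
for q in (s,s3): print(q["clock"],q["position"],q["tool_rot"],q["width"],q["force"],q["grip_force"], (q["position"]-[.5934,-.0083,.0344])@d)
a=cv2.imread("pics/w5.png",0)[140:215,230:300]; r=cv2.matchTemplate(cv2.imread("pics/w6.png",0)[120:240,200:340],a,cv2.TM_CCOEFF_NORMED); print(cv2.minMaxLoc(r))
im=cv2.imread("pics/s6.png"); cv2.imwrite("pics/s6c.png",cv2.resize(im[190:260,220:320],None,fx=8,fy=8,interpolation=cv2.INTER_CUBIC))
E
```

```text
15.55 [ 0.5385 -0.017   0.0345] [ 3.1325 -0.0005  1.728 ] 0.01591792898710891 [ 11.1184   1.3772 -10.1078] 58.65418553352356 0.05562964712263759
15.7 [ 0.5384 -0.017   0.0344] [ 3.1327 -0.0005  1.728 ] 0.015997930409623443 [ 10.255    1.1111 -10.885 ] 58.67664277553558 0.055651239216395504
(-0.413051962852478, 0.993826150894165, (70, 45), (31, 20))
```

View pics/s6c.png

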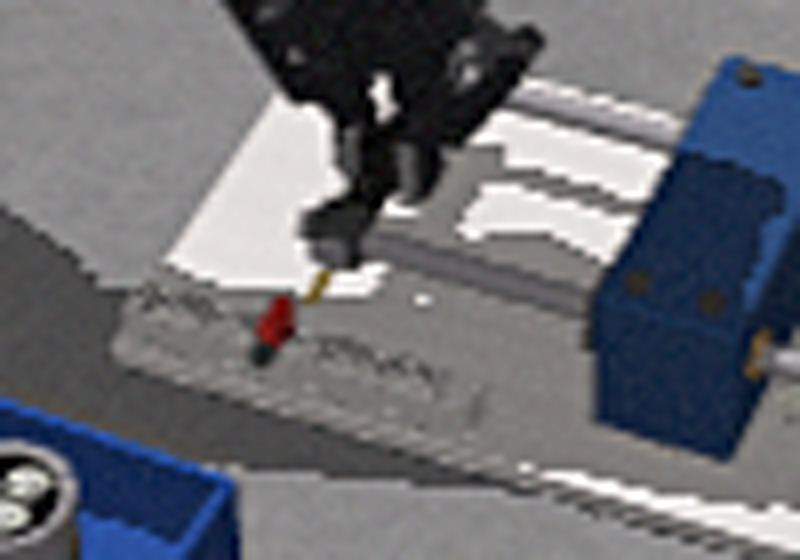

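The scene crop shows the yellow pointer at (318,287), still short of the red marker at (275,320). The marker is untouched and the bar has not slipped in the grip. About 9 mm remain.

>>> play_rows(motion=[0, 0, 0, 0, -0.001, 0, 0.1, 0, 0, 0, 0, -0.003, 0, 0.1, 0, 0, 0, 0, -0.005, 0, 0.1, 0, 0, 0, 0, -0.007, 0, 0.1, 0, 0, 0, 0, -0.0085, 0, 0.1, 0, 0, 0, 0, -0.009, 0, 0.1, 0, 0, 0, 0, -0.009, 0, 0.1, 0, 0, 0, 0, -0.009, 0, 0.1])

```text
clock: 16.5
position: [0.5298, -0.0184, 0.0344]
tool_rot: [3.132, -0.001, 1.728]
force: [10.3, 1.7, -11.2]
width: 0.0158
grip_force: 58.8
```

```bash
python3 - <<'E'
from h import *
s,im,KT=snap("wrist","w7"); snap("scene","s7"); snap("top","t7")
d=np.array([-np.cos(.1587),-np.sin(.1587),0]); q=s; print(q["clock"],q["position"],q["force"],(q["position"]-[.5934,-.0083,.0344])@d)
a=cv2.imread("pics/w5.png",0)[140:215,230:300]; r=cv2.matchTemplate(cv2.imread("pics/w7.png",0)[120:240,200:340],a,cv2.TM_CCOEFF_NORMED); i=cv2.minMaxLoc(r)[3]; x=i[0]; c=r[i[1],x-1:x+2]; print("slip px",x-30+.5*(c[0]-c[2])/(c[0]-2*c[1]+c[2]))
yaw=.1587; J=np.array([[np.cos(yaw),np.sin(yaw)],[-np.sin(yaw),np.cos(yaw)]]); O=np.array([.5939,-.0084])
for cn,fs in(("scene",["scene0","s6","s7"]),("top",["top0","t6","t7"])):
  KT=cam(cn)
  for f in fs:
    im=cv2.imread(f"pics/{f}.png").astype(int)
    for n,m in(("yel",np.minimum(im[:,:,2],im[:,:,1])-im[:,:,0]),("red",im[:,:,2]-np.maximum(im[:,:,1],im[:,:,0]))):
      g=np.array([(O+np.array(p)@J) for p in [(.01,-.07),(-.09,-.07),(-.09,-.11),(.01,-.11)]]) if n=="red" else np.array([(O+np.array(p)@J) for p in [(.01,-.06),(-.09,-.06),(-.09,-.09),(.01,-.09)]])
      k=np.zeros(im.shape[:2],np.uint8); cv2.fillPoly(k,[proj(KT,np.c_[g,[.044]*4]).astype(np.int32)],1)
      m=np.where((m>30)&(k>0),m,0); ys,xs=np.nonzero(m); w=m[ys,xs]
      if len(w): print(cn,f,n,len(w),np.average((plane(KT,np.c_[xs,ys],.044)[:,:2]-O)@J.T,axis=0,weights=w))
im=cv2.imread("pics/s7.png"); cv2.imwrite("pics/s7c.png",cv2.resize(im[215:245,230:280],None,fx=14,fy=14,interpolation=cv2.INTER_CUBIC))
E
```

```text
16.5 [ 0.5298 -0.0184  0.0344] [ 10.2864   1.7494 -11.1916] 0.06439840743331461
slip px 0.6763152
scene scene0 yel 9 [-0.0052 -0.0664]
scene scene0 red 26 [-0.0668 -0.0895]
scene s6 yel 6 [-0.0602 -0.0682]
scene s6 red 24 [-0.0676 -0.0915]
scene s7 yel 5 [-0.0691 -0.0675]
scene s7 red 25 [-0.0676 -0.0913]
top top0 yel 10 [ 0.0003 -0.0731]
top top0 red 17 [-0.0652 -0.0923]
top t6 yel 5 [-0.0628 -0.0714]
top t6 red 15 [-0.0653 -0.0918]
top t7 yel 5 [-0.0641 -0.0758]
top t7 red 15 [-0.0652 -0.0918]
```

View pics/s7c.png

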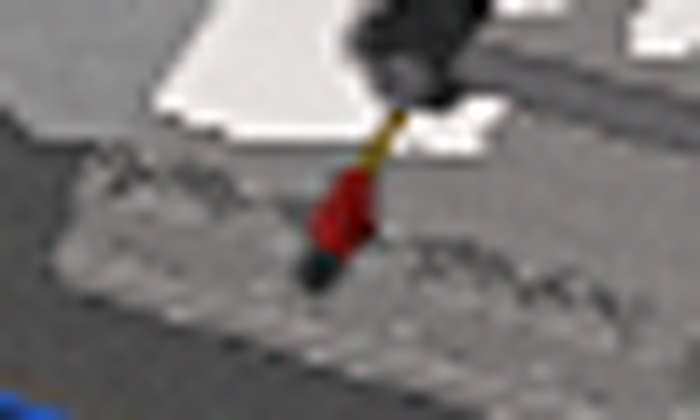

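The pointer runs straight into the side of the red marker facing it, at (365,170), and the marker hasn't moved. The measured slide is about 64.0–64.4 mm against a mark at about 64.5 mm, so I'll add a small nudge and hold.

>>> play_rows(motion=[0, 0, 0, 0, -0.0002, 0, 0.1, 0, 0, 0, 0, -0.0004, 0, 0.1, 0, 0, 0, 0, -0.0004, 0, 0.1, 0, 0, 0, 0, -0.0004, 0, 0.1, 0, 0, 0, 0, -0.0004, 0, 0.1, 0, 0, 0, 0, -0.0004, 0, 0.1, 0, 0, 0, 0, -0.0004, 0, 0.1, 0, 0, 0, 0, -0.0004, 0, 0.1])

```text
clock: 17.45
position: [0.5295, -0.0184, 0.0345]
tool_rot: [3.132, -0.001, 1.728]
force: [11.7, 1.2, -12.2]
width: 0.016
grip_force: 58.8
```

```bash
python3 - <<'E'
from h import *
s=get_state(); d=np.array([-np.cos(.1587),-np.sin(.1587),0]); print(s["clock"],s["position"],s["force"],s["grip_force"],(s["position"]-[.5934,-.0083,.0344])@d,abs(s["qd"]).max())
print(sign_off())
E
```

```text
17.45 [ 0.5295 -0.0184  0.0345] [ 11.6651   1.1565 -12.2045] 58.831915855407715 0.06466402727896078 0.0021630549222869423
the job is handed in; nothing more can be done
None
```

The job is handed in at 17.5 s: the spotlight stands upright in the empty half of the blue tray, and the gripper is holding the pull bar out at about 64.5 mm, level with the red marker to within my roughly 0.5 mm measurement error.

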